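# Refit the blade lever of a rinse tap on its splined stem and shut the tap

## Robot

A 6-joint arm with a two-finger parallel gripper is mounted at the origin on the work surface. World frame = base frame: x ahead of the robot, y to its left, z up, the work surface at z = 0. Lengths are in m, angles in rad, forces in N, time in s.
With the tool pointing down it reaches from about 0.3 to 0.875 m from the base axis. Payload 6.4 kg.
Tool frame: the origin (TCP) lies midway between the tips of the shut fingers; the grasp point (between the pads) lies 19 mm behind it; z points along the fingers, y is the direction in which the jaws open and shut (so a half turn about z gives the same grasp; the last joint's range is limited). The gripper opens to 88 mm and grips with 3 to 60 N. Pads are 18 mm wide; open, the fingers measure 123 mm over their backs; the gripper's body (75 mm by 187 mm) begins 45 mm behind the grasp point.
Start: joints at [-1.471, 0.181, 1.607, -0, 1.354, -0.206], TCP at [0.173, -0.548, 0.239] pointing down, gripper open.
Joint ranges: [-2.99, 2.99], [-0.89, 2.07], [0.3, 2.58], [-1.14, 4.28], [0, 2.63], [-3.12, 3.12]. Speed limits (rad/s): [2.57, 2.57, 3.01, 3.14, 3.14, 3.14].

## Interface

Orientations are given as a 3x3 rotation matrix whose columns are the frame's x, y, z axes.
In Python, from rig import manip, kinematics, cams, ticket gives the robot as it stands. Calls block until the motion is done:
- manip.movep(position, orientation): joint-space move of the TCP to a pose.
- manip.move_linear(position, feed=0.15, attitude=None): straight line of the TCP; attitude=None keeps the orientation; feed is the mean speed in m/s.
- manip.move_joints(angles): joint-space move.
- manip.grip(opening, grasp_force=None): finger opening in m; grasp_force is the grip in N (None keeps the last); returns when the fingers have stopped.
- manip.hold(seconds).
- kinematics.ik(position, orientation): joint angles nearest the present ones, or None.
- manip.get_obs(): the state.
- cams.camera(name): name is "scene" or "top" or "wrist"; returns a dict with "color" (400x640x3 uint8, blue, green, red), "camera_matrix" (3x3 intrinsics, pixels), "origin" and "orientation" of the camera in the world. Camera axes: x right, y down, z forward; pixel columns grow to the right and rows downward; lengths in m; the calibration is good to about 2 mm. A picture is of the moment at which its call begins. There is no depth.
A pose or a line that the arm cannot do raises manip.MotionError and nothing moves.
- ticket.close_job(): hands the job in, once; it reports no verdict.
The state is a dict: "time": time; "joints": joint angles; "dq": joint speeds; "effort": joint torques, N m; "eef_pos": TCP position; "orientation": TCP orientation; "ft_force": force on the tool from outside, world axes, zero at the start; "ft_torque": the same for the moment, N m; "finger_gap": finger opening in m.
Only numpy, scipy, OpenCV 4.12 (cv2) and the standard library are available. Lean on these libraries where they do the work, as an engineer would, in place of code of your own. Each camera call takes 0.05 s, during which the arm holds its last target.

## Task

The blade lever of the rinse tap has come off its splined stem, and the tap was left partly open, at an unknown angle of 23 to 69 degrees anticlockwise (seen from above) from shut. Fit the lever back with its blade pointing at that opening angle, feeling gently for the keys and never forcing it, until the hub sits fully home on the collar; then swing it clockwise until the blade lies straight over the outlet pipe (shut) and let go. Leave everything else on the bench where it is.

Things in the scene. Friction and masses are not known exactly. Their poses are not given: they have to be found in the camera images.
- lever: Loose steel blade lever, 0.2-0.3 kg, standing upright on the bench. Octagonal hub 38 mm across flats, 36 mm high, keyed hole right through. Origin: centre of hub underside; z up the hole, x along the blade, which runs from the hub to 127 mm from the axis, 14 then 22 mm wide, 25 to 31 mm above the underside. The hub flats at +y and -y (16 mm wide, full height) are free to grip.
- lever_hole (a point): Centre of the lever's hole at the hub's top, 36 mm above the underside. The hole has four slots 7.5 mm wide reaching 14.2 mm from the axis, along the lever's +x, +y, -x and -y; between them four lands come in to 8.4 mm from the axis, over the whole height.
- lever_end (a point): The free end of the lever's blade: 127 mm from the hub's axis along the lever's +x, 28 mm above the hub's underside.
- tap_seat (a point): Centre of the top of the fixed tap's collar (44 mm across, 85 mm above the bench), on the stem's axis: the hub's underside rests here when fully home. z up; x along the fixed outlet pipe, y 90 degrees anticlockwise from it; these axes do not turn with the stem. A push of more than 60 N between lever and tap damages the keys.
- tap_keys (a point): Point on the stem's axis 18 mm above the seat, level with the top of the brass stem's four keys (5 mm wide, 90 degrees apart, out to 13 mm from the axis, down to the collar; round core 14.8 mm across). The hub stops here unless its slots match the keys (about 5 degrees of play either way). Axes as the seat's: they do not show the keys' angle.
- tap_tip (a point): Tip of the stem, 33 mm above the seat. Plain round pilot above the keys: 14 mm across to 25 mm above the seat, then tapering to 5 mm at the tip; the hub slides over it. The stem turns stiffly (0.15 Nm) from shut (0) to a stop 72 degrees anticlockwise; it starts at 23 to 69, not measured.
- outlet_end (a point): Centre of the open end of the tap's outlet pipe: 114 mm from the stem's axis along the seat's x, 44 mm above the bench; pipe 24 mm thick, 30 at the end. With the stem at angle A the slots match when the blade points A anticlockwise of this pipe, and again every 90 degrees, but only a blade fitted at A itself can be swung to end over the pipe.
- screwdriver: Bystander: screwdriver about 170 mm long lying on the bench between lever and tap. Origin under its middle.
- gland_nut: Bystander: brass ring nut, 36 mm across, 14 mm high, lying on the bench. Origin: centre of its underside.
- jar: Bystander: glass jar 64 mm across, 85 mm high. Origin: centre of its underside.
- wash_bottle: Bystander: white bottle 60 mm across, 150 mm high. Origin: centre of its underside.
- brush: Bystander: brush lying on the bench on the robot's right. Origin under its middle.
- scoop: Bystander: metal scoop spoon lying on the bench on the robot's left. Origin under its middle.
- basin: Bystander: reddish open basin 200 x 260 mm, 75 mm high, on the left. Origin: centre of its underside.

How it is judged:
By the outcome, as a careful person would: the job done as asked, in the order asked, and still so for the second after the job is handed in, with the robot touching nothing.
It also fails if it takes over 64 s, if anything falls off the work surface, if the arm or the gripper's body presses on something with over 40 N, if the wrist force passes 120 N, or if a joint passes its speed limit or range.

## Working session

There is one attempt and no reset: what is moved stays moved. The work goes in short steps, each a Python script; the robot and the scene stay as the last script left them, time stands still between calls to the robot, and variables do not carry over. Pictures are saved under pics/ and viewed, and the job is handed in when it is done.

```bash
ls; mkdir -p pics
python3 - <<'E'
from rig import manip,cams
import cv2,numpy as np
for n in ["scene","top","wrist"]:
    c=cams.camera(n); cv2.imwrite(f"pics/a_{n}.png",c["color"]); print(n,c["camera_matrix"].round(1).tolist(),c["origin"],np.round(c["orientation"],4).tolist())
print(manip.get_obs())
E
```

```text
pics
scene [[461.9, 0.0, 326.9], [0.0, 461.9, 199.5], [0.0, 0.0, 1.0]] [1.20182994 0.76963059 0.7920197 ] [[-0.7675, 0.3545, -0.5341], [0.6409, 0.4399, -0.6291], [0.0119, -0.8251, -0.5648]]
top [[411.5, 0.0, 319.4], [0.0, 411.5, 200.7], [0.0, 0.0, 1.0]] [0.36175046 0.00658683 1.28677055] [[-0.0174, -0.9836, 0.1795], [-0.9997, 0.0204, 0.0145], [-0.0179, -0.1792, -0.9836]]
wrist [[358.0, 0.0, 317.7], [0.0, 358.0, 201.7], [0.0, 0.0, 1.0]] [ 0.25009071 -0.52395167  0.38428622] [[0.3003, -0.9071, -0.295], [-0.9538, -0.2858, -0.0922], [-0.0007, 0.3091, -0.951]]
{'time': 0.15, 'joints': array([-1.47132551e+00,  1.81346743e-01,  1.60776240e+00, -1.03380255e-05,
        1.35378005e+00, -2.06323518e-01]), 'dq': array([-0.0006836 , -0.00313356, -0.00257204,  0.00012353,  0.00026206,
        0.00065146]), 'effort': array([ 1.36438775e-04, -4.34232223e+01, -3.42177916e+01,  7.02453358e-02,
        3.57065478e-02, -8.77570324e-05]), 'eef_pos': array([ 0.17306451, -0.54791954,  0.23803808]), 'orientation': array([[ 9.53607463e-01,  3.01052799e-01, -1.38801110e-04],
       [ 3.01052723e-01, -9.53606626e-01,  1.28912994e-03],
       [ 2.55734519e-04, -1.27111038e-03, -9.99999159e-01]]), 'ft_force': array([-0.21916598,  0.77999313, -0.378165  ]), 'ft_torque': array([-0.01581102,  0.02322517,  0.01725129]), 'finger_gap': 0.08818928084187898}
```

View pics/a_scene.png

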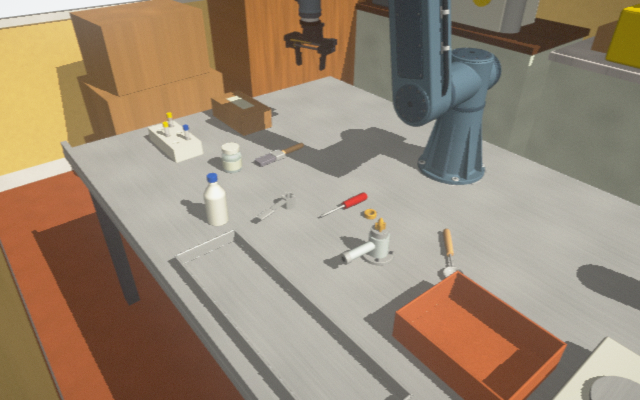

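View pics/a_top.png

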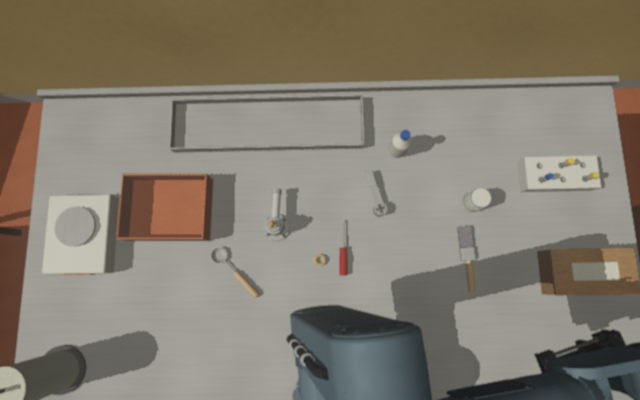

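View pics/a_wrist.png

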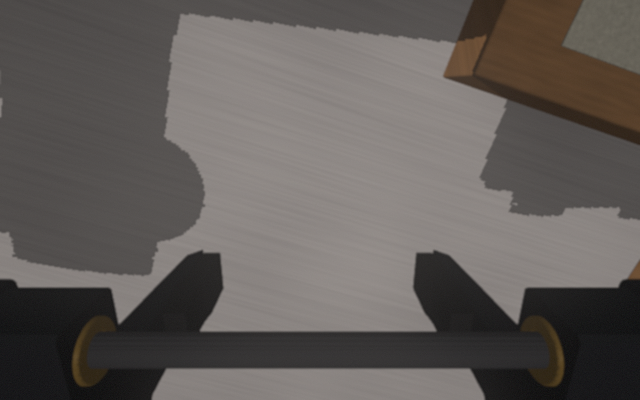

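The scene view shows the tap mid-bench with its pipe toward (345,255) and the lever at (290,203). In the top view the lever hub is at (380,210) with its blade end at (376,172). The tap stem is at (274,225) and its outlet end at (279,192). Next come rough positions and then closer wrist views.

```bash
cat > h.py <<'E'
import numpy as np,cv2
from rig import manip,kinematics,cams,ticket
def ray(c,u,v,z):
    K=np.array(c["camera_matrix"]);R=np.array(c["orientation"]);o=np.array(c["origin"])
    d=R@np.linalg.inv(K)@np.array([u,v,1.]); return o+d*(z-o[2])/d[2]
def proj(c,p):
    K=np.array(c["camera_matrix"]);R=np.array(c["orientation"]);o=np.array(c["origin"])
    q=K@(R.T@(np.array(p)-o)); return q[:2]/q[2]
def down(th): # jaw(y) axis direction at world angle th, z down
    y=np.array([np.cos(th),np.sin(th),0]);z=np.array([0,0,-1.]);x=np.cross(y,z); return np.c_[x,y,z]
E
python3 - <<'E'
from h import *
c=cams.camera("top")
for n,u,v,z in [("hub",380,210,.036),("end",376,172,.028),("stem",274,225,.11),("outlet",279,192,.05),("outlet0",279,192,.044),("bottle",400,140,.15),("jar",480,198,.085)]: print(n,ray(c,u,v,z).round(3))
w=cams.camera("wrist");o=manip.get_obs();R=o["orientation"]
print("cam in tool",(R.T@(w["origin"]-o["eef_pos"])).round(4),(R.T@w["orientation"]).round(3).tolist())
E
```

```text
hub [ 0.557 -0.16   0.036]
end [ 0.679 -0.154  0.028]
stem [0.508 0.156 0.11 ]
outlet [0.617 0.149 0.05 ]
outlet0 [0.618 0.149 0.044]
bottle [ 0.742 -0.211  0.15 ]
jar [ 0.579 -0.45   0.085]
cam in tool [ 8.070e-02  1.000e-04 -1.462e-01] [[-0.001, -0.951, -0.309], [1.0, -0.001, 0.0], [-0.001, -0.309, 0.951]]
```

Run:
```python
from h import *
manip.movep([0.552,-0.16,0.16],down(-np.pi/2))
c=cams.camera("wrist");cv2.imwrite("pics/b_lever.png",c["color"]);np.save("b_lever.npy",c,allow_pickle=True)
manip.movep([0.508,0.156,0.25],down(-np.pi/2))
c=cams.camera("wrist");cv2.imwrite("pics/b_tap.png",c["color"]);np.save("b_tap.npy",c,allow_pickle=True)
c=cams.camera("top");cv2.imwrite("pics/b_top.png",c["color"])
o=manip.get_obs();print(o["time"],o["joints"].round(3),o["ft_force"].round(2))
```

```text
3.6333 [ 0.072  0.074  1.704 -0.     1.365  1.645] [-0.11 -0.61  0.08]
```

View pics/b_lever.png

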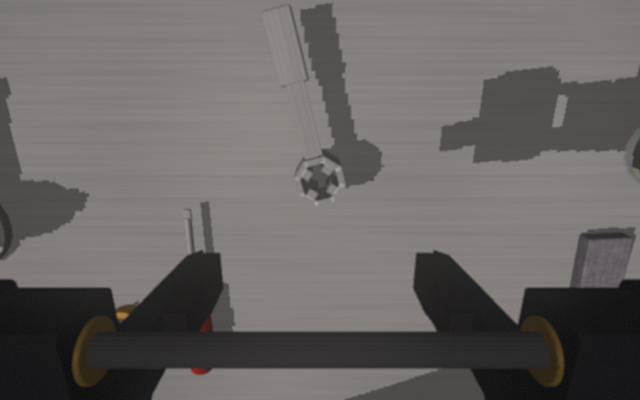

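View pics/b_tap.png

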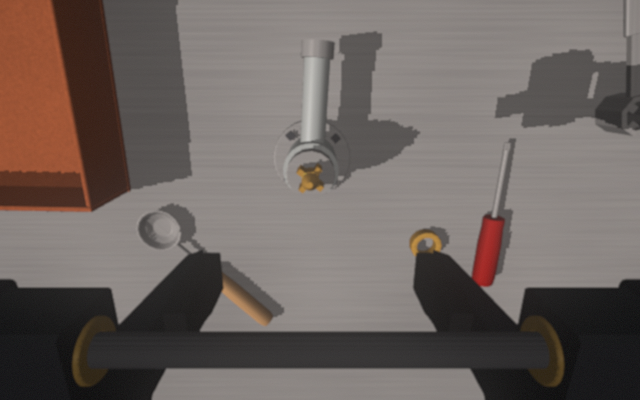

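The lever view shows the hub centre near (320,180) and the blade end near (278,9). The tap view shows the brass keys around (311,178) as an X and the outlet end around (318,48). I'll zoom in and measure.

Run:
```python
from h import *
a=cv2.imread("pics/b_lever.png")[130:220,265:375];cv2.imwrite("pics/z1.png",cv2.resize(a,None,fx=7,fy=6.6,interpolation=2) if 0 else cv2.resize(a,None,fx=6,fy=6,interpolation=cv2.INTER_CUBIC))
a=cv2.imread("pics/b_tap.png")[130:220,255:365];cv2.imwrite("pics/z2.png",cv2.resize(a,None,fx=6,fy=6,interpolation=cv2.INTER_CUBIC))
l=np.load("b_lever.npy",allow_pickle=True).item();t=np.load("b_tap.npy",allow_pickle=True).item()
h=ray(l,320,180,.036);e=ray(l,278,9,.028);print(h,e,np.hypot(*(e-h)[:2]),np.degrees(np.arctan2(*(e-h)[1::-1])))
```

```text
[ 0.56253559 -0.16297366  0.036     ] [ 0.68329089 -0.13375146  0.028     ] 0.12424081323272934 13.603774960587169
```

View pics/z1.png

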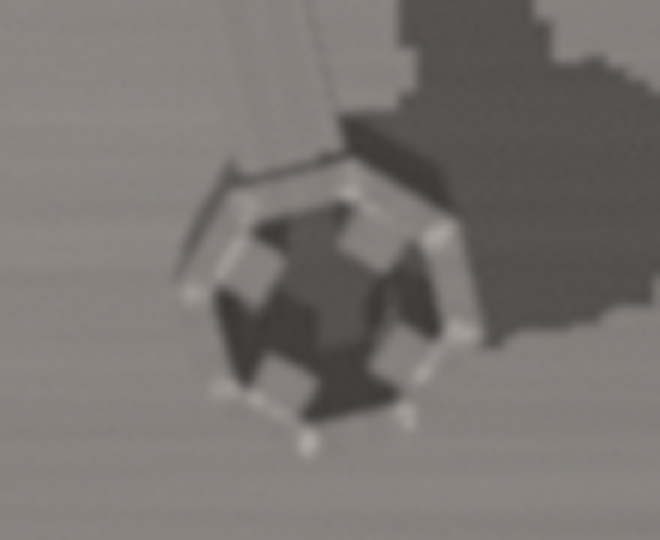

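View pics/z2.png

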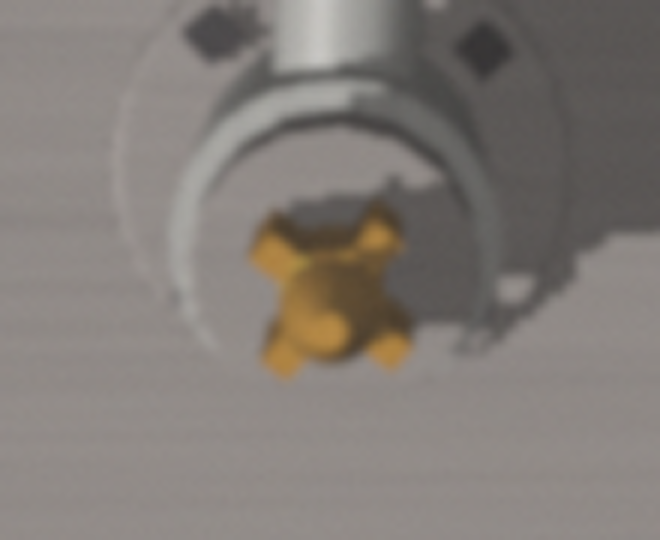

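Run:
```python
from h import *
manip.movep([0.445,0.156,0.15],down(-np.pi/2))
c=cams.camera("wrist");cv2.imwrite("pics/c_tap.png",c["color"]);np.save("c_tap.npy",c,allow_pickle=True)
u,v=proj(c,[.508,.156,.105]).astype(int);print(u,v)
u0,v0=u-60,max(v-50,0);print(u0,v0)
cv2.imwrite("pics/z3.png",cv2.resize(c["color"][v0:v0+100,u0:u0+120],None,fx=6,fy=6,interpolation=cv2.INTER_CUBIC))
cv2.imwrite("pics/z4.png",cv2.resize(cv2.imread("pics/b_lever.png")[0:30,250:310],None,fx=10,fy=10,interpolation=cv2.INTER_CUBIC))
print(manip.get_obs()["time"])
```

```text
316 123
256 73
4.225
```

View pics/z3.png

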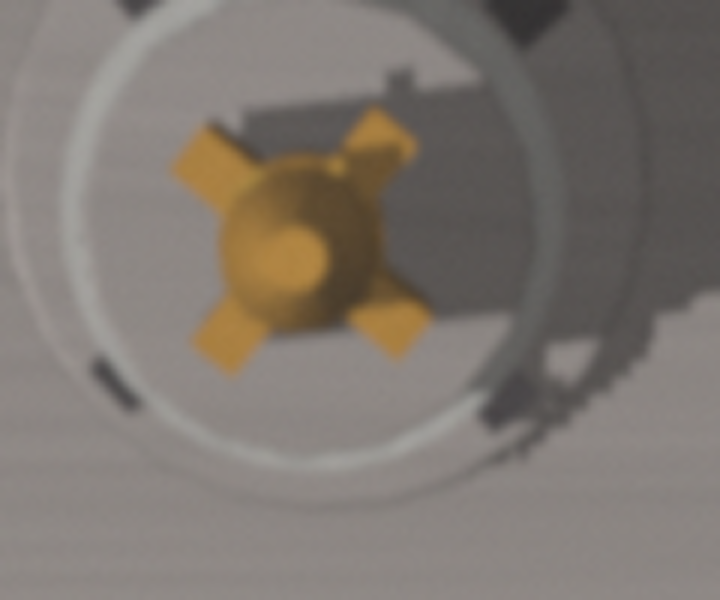

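View pics/z4.png

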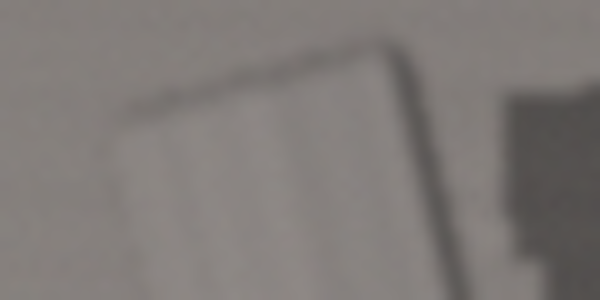

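View pics/c_tap.png

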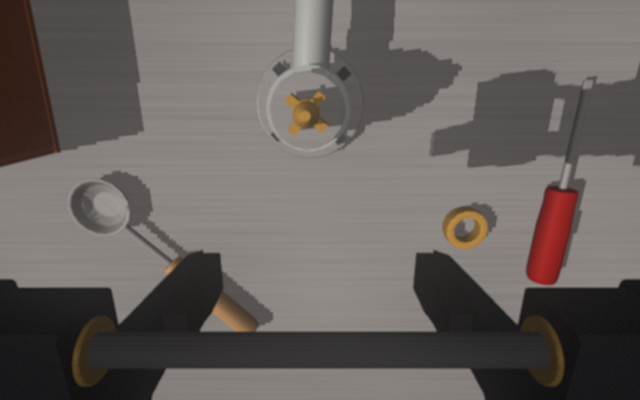

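Run:
```python
from h import *
from scipy.optimize import least_squares
l=np.load("b_lever.npy",allow_pickle=True).item();t=np.load("c_tap.npy",allow_pickle=True).item();t0=np.load("b_tap.npy",allow_pickle=True).item()
Z=lambda P,s,u0,v0:(np.array(P,float)+.5)/s-.5+[u0,v0]
def fit(c,model,px,x0):
    def f(p):
        cs,sn=np.cos(p[2]),np.sin(p[2])
        return np.concatenate([proj(c,[p[0]+cs*m[0]-sn*m[1],p[1]+sn*m[0]+cs*m[1],m[2]])-q for m,q in zip(model,px)])
    r=least_squares(f,x0);return r.x,np.abs(r.fun).reshape(-1,2).round(1).tolist()
R=19/np.cos(np.pi/8)
# image up = +x world, left=+y. order vertices: start (245,200) = x+,y+ of +x flat ; go clockwise in image = decreasing angle
V=[(245,200),(350,190),(440,232),(462,332),(405,412),(307,440),(222,388),(192,290)]
m=[(R*np.cos(a),R*np.sin(a),.036) for a in np.radians(22.5-45*np.arange(8))]+[(.127,.011,.031),(.127,-.011,.031)]
px=np.r_[Z(V,6,265,130),Z([(122,118),(392,42)],10,250,0)]
p,e=fit(l,m,px,[.56,-.16,.2]);print("lever",p[:2].round(4),np.degrees(p[2]).round(2),e)
p2,e=fit(l,m[:8],px[:8],[.56,-.16,.2]);print("hub only",p2[:2].round(4),np.degrees(p2[2]).round(2))
ro=.013
def keys(r):
    out=[]
    for k in range(4):
        a=k*np.pi/2
        for s in(-1,1): out.append((r*np.cos(a)-s*.0025*np.sin(a),r*np.sin(a)+s*.0025*np.cos(a),.103))
    return out
# order by increasing angle (image counterclockwise): UL key(~45deg): minus side first
K=[(210,122),(172,168),(190,340),(232,378),(400,360),(432,318),(418,150),(376,107)]
for r in(.0127,.013):
    p,e=fit(t,keys(r),Z(K,6,256,73),[.508,.156,.8]);print("keys",p[:2].round(4),np.degrees(p[2]).round(2),e)
k=p
for z in(.044,.05):
    o=[ray(t0,317.8,v,z) for v in(41,48,57)];
    for q in o: print("pipe",z,q.round(4),np.hypot(*(q-[*k[:2],0])[:2]).round(4),np.degrees(np.arctan2(q[1]-k[1],q[0]-k[0])).round(2))
# pipe near root in b_tap / c_tap
print(ray(t,294.5+ (333-294.5)/2,1,.05))
tip=Z([(292,258)],6,256,73)[0];print("tip",ray(t,*tip,.118))
col=Z([(315,230)],6,256,73)[0];print("collar?",ray(t,*col,.085))
```

```text
lever [ 0.6972 -0.1387] 0.02 [[516.4, 1195.3], [501.4, 1199.2], [3113.8, 1285.1], [2523.7, 995.7], [447.9, 1053.1], [458.3, 1050.5], [2533.3, 997.6], [3127.2, 1261.8], [4.0, 281.3], [7.8, 273.8]]
hub only [ 1.5413e+00 -5.0000e-04] 0.04
keys [0.513  0.1613] 49.73 [[0.1, 0.4], [0.2, 0.4], [0.2, 0.4], [0.5, 0.7], [0.8, 0.1], [0.1, 0.2], [0.2, 0.2], [0.1, 0.5]]
keys [0.513  0.1613] 49.73 [[0.6, 0.1], [0.3, 0.0], [0.1, 0.1], [0.1, 0.2], [0.4, 0.5], [0.4, 0.2], [0.6, 0.6], [0.2, 0.0]]
pipe 0.044 [0.6269 0.1544 0.044 ] 0.1141 -3.47
pipe 0.044 [0.6211 0.1545 0.044 ] 0.1082 -3.65
pipe 0.044 [0.6135 0.1545 0.044 ] 0.1007 -3.92
pipe 0.05 [0.6262 0.1544 0.05  ] 0.1134 -3.48
pipe 0.05 [0.6205 0.1545 0.05  ] 0.1077 -3.66
pipe 0.05 [0.6131 0.1545 0.05  ] 0.1003 -3.93
[0.57645239 0.15758491 0.05      ]
tip [0.51303173 0.16184381 0.118     ]
collar? [0.51310897 0.16080984 0.085     ]
```

Run:
```python
from h import *
from scipy.optimize import least_squares
l=np.load("b_lever.npy",allow_pickle=True).item()
Z=lambda P,s,u0,v0:(np.array(P,float)+.5)/s-.5+[u0,v0]
def fit(c,model,px,x0):
    def f(p):
        cs,sn=np.cos(p[2]),np.sin(p[2])
        return np.concatenate([proj(c,[p[0]+cs*m[0]-sn*m[1],p[1]+sn*m[0]+cs*m[1],m[2]])-q for m,q in zip(model,px)])
    r=least_squares(f,x0);return r.x,np.abs(r.fun).reshape(-1,2).round(1).tolist()
R=.019/np.cos(np.pi/8)
V=[(245,200),(350,190),(440,232),(462,332),(405,412),(307,440),(222,388),(192,290)]
m=[(R*np.cos(a),R*np.sin(a),.036) for a in np.radians(22.5-45*np.arange(8))]+[(.127,.011,.031),(.127,-.011,.031)]
px=np.r_[Z(V,6,265,130),Z([(122,118),(392,42)],10,250,0)]
p,e=fit(l,m,px,[.56,-.16,.2]);print("lever",p[:2].round(4),np.degrees(p[2]).round(2),e)
p2,e=fit(l,m[:8],px[:8],[.56,-.16,.2]);print("hub only",p2[:2].round(4),np.degrees(p2[2]).round(2))
np.save("lever.npy",p)
q=kinematics.ik([*p[:2],.006],down(p[2]-np.pi/2));print(q)
for A in(53.2,0):
    print(A,kinematics.ik([.513,.1613,.091],down(np.radians(-3.5+A)-np.pi/2)))
print(manip.get_obs()["time"])
```

```text
lever [ 0.5609 -0.1624] 13.83 [[2.0, 1.7], [0.4, 5.0], [2.9, 1.5], [3.6, 0.9], [2.5, 4.0], [0.3, 3.8], [3.2, 2.8], [3.4, 0.3], [2.1, 0.4], [1.7, 1.4]]
hub only [ 0.5611 -0.1624] 13.44
[-4.84995449e-01  5.08381417e-01  1.71039054e+00 -4.44089210e-16
  9.22820701e-01  8.44403037e-01]
53.2 [ 8.37902211e-02  2.82707075e-01  1.81277076e+00 -4.44089210e-16
  1.04611481e+00  7.87157910e-01]
0 [ 8.37902211e-02  2.82707075e-01  1.81277076e+00 -4.44089210e-16
  1.04611481e+00  1.71567307e+00]
4.225
```

Run:
```python
from h import *
l=np.load("b_lever.npy",allow_pickle=True).item()
print("driver tip",ray(l,187,211,.005))
x,y=0.561,-0.1624;th=np.radians(13.6)-np.pi/2
manip.movep([x,y,.13],down(th));manip.grip(.062)
manip.move_linear([x,y,.006],feed=.08)
o=manip.get_obs();print(o["eef_pos"],o["ft_force"].round(2))
c=cams.camera("wrist");cv2.imwrite("pics/d1.png",c["color"])
manip.grip(.03,grasp_force=40)
o=manip.get_obs();print(o["finger_gap"],o["ft_force"].round(2),o["ft_torque"].round(3))
manip.move_linear([x,y,.19],feed=.12)
c=cams.camera("wrist");cv2.imwrite("pics/d2.png",c["color"]);np.save("d2.npy",c,allow_pickle=True)
o=manip.get_obs();print(o["finger_gap"],o["ft_force"].round(2),o["ft_torque"].round(3),o["eef_pos"],o["time"])
```

```text
driver tip [ 0.52618193 -0.0444257   0.005     ]
[ 0.56140986 -0.16261145  0.00655713] [-0.2  -0.23 -0.17]
0.0378606188768385 [-0.86  0.84  1.4 ] [ 0.062  0.045 -0.064]
0.03778024642648503 [ 0.99  0.08 -3.19] [0.023 0.044 0.022] [ 0.5605453  -0.16219155  0.18904561] 10.0333
```

View pics/d1.png

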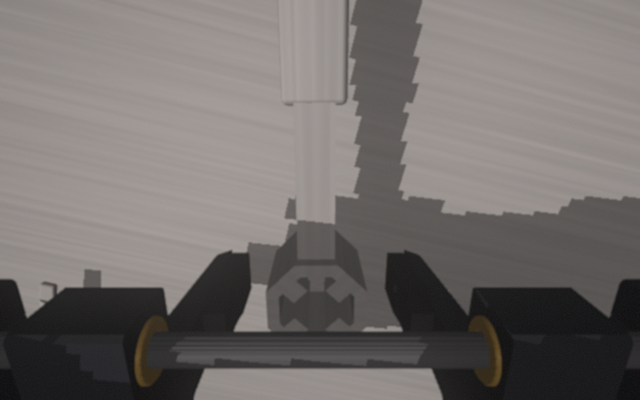

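View pics/d2.png

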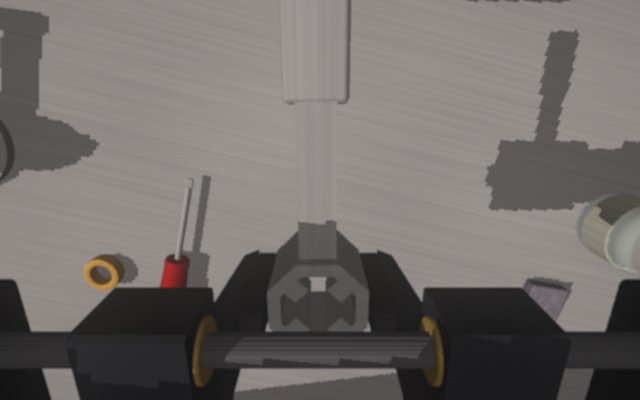

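The hub is held squarely, the blade runs straight up the image, and the gap is 37.8 mm, which matches the hub's 38. Next I check the hub's offset in the hand.

Run:
```python
from h import *
a=cv2.imread("pics/d2.png")[215:340,255:385];cv2.imwrite("pics/z5.png",cv2.resize(cv2.convertScaleAbs(a,alpha=1.5),None,fx=4.7,fy=4.7,interpolation=cv2.INTER_CUBIC))
c=np.load("d2.npy",allow_pickle=True).item()
# predict with tool frame: tool x axis=lever x
T=np.array([.56055,-.16219,.18905]); th=np.radians(13.6)-np.pi/2;R=down(th)
L=R[:,0];print(L)
for dx in(-.003,0,.003):
  g=lambda x,y,z:((proj(c,T+L*(x+dx)+R[:,1]*y+np.array([0,0,z-.006]))-[255,215]+.5)*4.7-.5).round().tolist()
  r=.019/np.cos(np.pi/8)
  print(dx,[g(r*np.cos(a),r*np.sin(a),.036) for a in np.radians([22.5,-22.5,67.5,-67.5,112.5])],g(.0142,.00375,.036),g(.0142,-.00375,.036))
```

```text
[0.971961   0.23514211 0.        ]
-0.003 [[395.0, 269.0], [192.0, 269.0], [532.0, 393.0], [56.0, 393.0], [524.0, 558.0]] [342.0, 323.0] [246.0, 323.0]
0 [[396.0, 234.0], [192.0, 234.0], [534.0, 360.0], [54.0, 360.0], [526.0, 527.0]] [342.0, 289.0] [246.0, 289.0]
0.003 [[397.0, 199.0], [191.0, 199.0], [536.0, 327.0], [52.0, 327.0], [527.0, 496.0]] [342.0, 255.0] [245.0, 255.0]
```

View pics/z5.png

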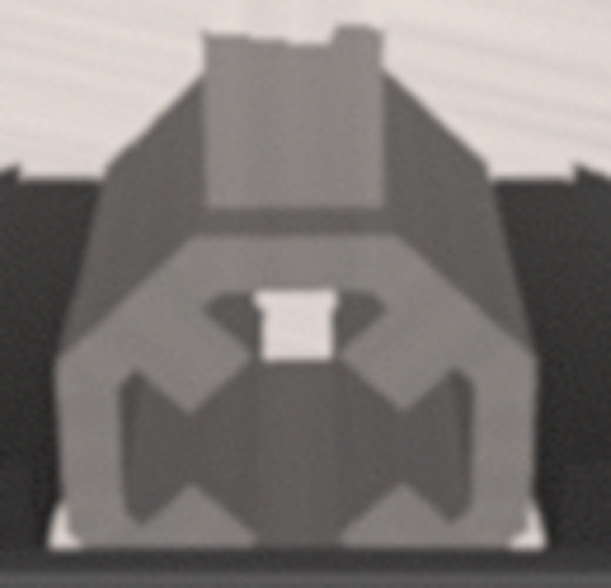

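The hub axis coincides with the TCP: the predicted edge is at row 234 and it is seen at about 236. Now I move over the stem and check before descending.

Run:
```python
from h import *
th=np.radians(49.73)-np.pi/2
manip.movep([.513,.1613,.185],down(th))
manip.move_linear([.513,.1613,.132],feed=.08)
manip.hold(.3)
o=manip.get_obs();print(o["ft_force"].round(2),o["ft_torque"].round(3),o["eef_pos"],o["joints"].round(3),o["time"])
c=cams.camera("wrist");cv2.imwrite("pics/e1.png",c["color"])
a=c["color"][215:340,255:385];cv2.imwrite("pics/z6.png",cv2.resize(cv2.convertScaleAbs(a,alpha=1.5),None,fx=4.7,fy=4.7,interpolation=cv2.INTER_CUBIC))
```

```text
[-0.16  0.47 -1.85] [-0.065 -0.048  0.065] [0.5132804  0.16137984 0.13247279] [ 0.084  0.221  1.791 -0.     1.129  0.787] 12.3833
```

View pics/z6.png

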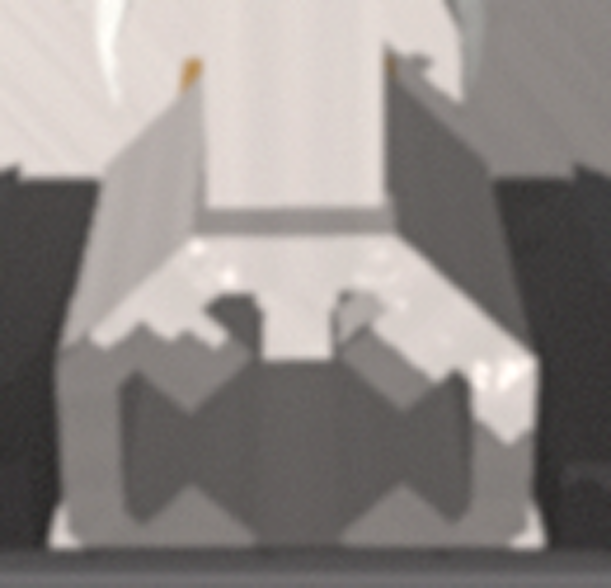

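Run:
```python
from h import *
c=cams.camera("wrist")
g=lambda p:((proj(c,p)-[255,215]+.5)*4.7-.5).round().tolist()
for ph in(49.73,59.73,39.73,94.73):
  for k in range(4):
    a=np.radians(ph+90*k);u=np.array([np.cos(a),np.sin(a)]);n=np.array([-u[1],u[0]])
    print(ph,k,[g([*(np.array([.513,.1613])+u*r+n*s),z]) for r,s,z in((.013,.0025,.103),(.013,-.0025,.103),(.013,.0025,.085),(.013,-.0025,.085))])
im=c["color"][215:245,280:360];hsv=cv2.cvtColor(im,cv2.COLOR_BGR2HSV)
ys,xs=np.where((hsv[...,1]>100));print(xs+280,ys+215)
print(manip.get_obs()["time"])
```

```text
49.73 0 [[271.0, 29.0], [316.0, 29.0], [273.0, -24.0], [314.0, -24.0]]
49.73 1 [[180.0, 155.0], [179.0, 115.0], [189.0, 93.0], [188.0, 56.0]]
49.73 2 [[315.0, 237.0], [272.0, 237.0], [313.0, 169.0], [274.0, 169.0]]
49.73 3 [[408.0, 115.0], [407.0, 155.0], [398.0, 56.0], [398.0, 93.0]]
59.73 0 [[251.0, 34.0], [295.0, 27.0], [255.0, -19.0], [295.0, -26.0]]
59.73 1 [[186.0, 173.0], [177.0, 134.0], [195.0, 109.0], [187.0, 73.0]]
59.73 2 [[334.0, 232.0], [292.0, 239.0], [331.0, 165.0], [292.0, 171.0]]
59.73 3 [[402.0, 97.0], [409.0, 137.0], [393.0, 39.0], [400.0, 76.0]]
39.73 0 [[291.0, 27.0], [335.0, 34.0], [292.0, -26.0], [332.0, -20.0]]
39.73 1 [[177.0, 137.0], [184.0, 97.0], [187.0, 76.0], [193.0, 39.0]]
39.73 2 [[295.0, 239.0], [253.0, 232.0], [295.0, 171.0], [256.0, 165.0]]
39.73 3 [[409.0, 133.0], [401.0, 173.0], [400.0, 73.0], [392.0, 109.0]]
94.73 0 [[196.0, 75.0], [227.0, 46.0], [204.0, 19.0], [233.0, -9.0]]
94.73 1 [[230.0, 222.0], [199.0, 194.0], [235.0, 155.0], [206.0, 129.0]]
94.73 2 [[388.0, 194.0], [357.0, 221.0], [381.0, 129.0], [352.0, 155.0]]
94.73 3 [[359.0, 46.0], [390.0, 75.0], [354.0, -9.0], [382.0, 18.0]]
[296 295 296 295 296 295] [228 229 229 230 230 231]
12.4833
```

View pics/e1.png

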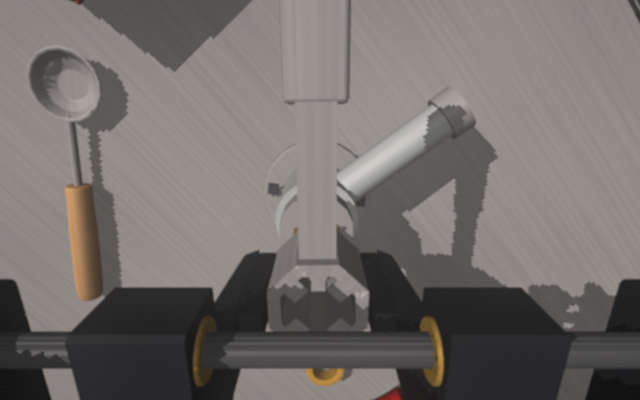

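The brass slivers at (190,72) and (390,65) in the zoomed view match the predicted side keys at this angle, so I feel my way down.

Run:
```python
from h import *
z=.132
b=manip.get_obs()["ft_force"]
manip.move_linear([.513,.1613,.113],feed=.03)
o=manip.get_obs();print(o["eef_pos"].round(4),(o["ft_force"]-b).round(1),o["ft_torque"].round(2))
z=.113
while z>.0905:
    z-=.0015
    manip.move_linear([.513,.1613,z],feed=.02)
    o=manip.get_obs();f=o["ft_force"]-b
    print(round(z,4),o["eef_pos"].round(4),f.round(1),o["ft_torque"].round(2))
    if np.linalg.norm(f)>10: break
print(o["time"])
```

```text
[0.5131 0.1613 0.113 ] [-0.7 -0.5 -0. ] [-0.06 -0.05  0.05]
0.1115 [0.513  0.1613 0.1116] [ 0.8 -1.3  1. ] [-0.09 -0.01  0.02]
0.11 [0.5129 0.1613 0.1099] [ 0.3 -0.1 -0.3] [-0.06  0.03 -0.02]
0.1085 [0.5129 0.1613 0.1084] [-1.1 -1.7  0. ] [-0.09  0.06  0.03]
0.107 [0.5129 0.1613 0.1069] [ 0.3 -0.7  0. ] [-0.09 -0.    0.03]
0.1055 [0.5129 0.1613 0.1054] [-1.2 -1.8 -0.1] [-0.07  0.01  0.  ]
0.104 [0.5129 0.1613 0.1039] [-0.  -0.8  0.6] [-0.08  0.05  0.04]
0.1025 [0.5129 0.1613 0.1023] [-0.  -1.8 -0.4] [-0.04 -0.04 -0.01]
0.101 [0.5129 0.1613 0.1009] [ 0.7 -1.2 -0.3] [-0.01  0.06  0.03]
0.0995 [0.5129 0.1613 0.0994] [-0.9 -0.6 -0.2] [-0.06 -0.    0.02]
0.098 [0.5129 0.1613 0.0979] [ 0.5 -0.8  0. ] [-0.07  0.01 -0.03]
0.0965 [0.5129 0.1613 0.0964] [ 0.2  0.1 -0.5] [-0.16  0.    0.01]
0.095 [0.5129 0.1613 0.0949] [-0.2 -1.  -0.3] [-0.07 -0.03 -0.  ]
0.0935 [0.5129 0.1613 0.0934] [ 0.7 -0.9  0.4] [-0.07 -0.02  0.01]
0.092 [0.5129 0.1613 0.0919] [ 0.1  0.2 -0.3] [-0.    0.01 -0.04]
0.0905 [0.5133 0.1613 0.0911] [-1.4 -2.   6.8] [-0.07  0.36  0.04]
17.0167
```

The hub is seated: contact of about 7 N at TCP z 0.0911, with the underside at about 0.085 and no obstruction at the keys. Next I swing clockwise while watching the torque.

Run:
```python
from h import *
P=[.513,.1613,.0912]
def ang():
    o=manip.get_obs();y=o["orientation"][:,1];return np.degrees(np.arctan2(y[1],y[0]))+90,o
def tq():
    s=[]
    for _ in range(4): manip.hold(.02);s.append(np.r_[manip.get_obs()["ft_force"],manip.get_obs()["ft_torque"]])
    return np.mean(s,0)
manip.move_linear(P,feed=.02);t0=tq();print(t0.round(2))
w=49.73
steps=[48,46.5,45,43.5,42,40,35,25,15,8,4,2,0,-1.5,-3.5]
for a in steps:
    manip.movep(P,down(np.radians(a)-np.pi/2))
    t=tq()-t0;A,o=ang()
    print(a,A.round(2),"rel",(A+3.5).round(1),"F",t[:3].round(1),"Tz",t[5].round(3),o["eef_pos"].round(4),o["time"])
    if abs(t[5])>.4 or np.linalg.norm(t[:3])>25: print("stop");break
```

```text
[-0.16 -0.18 -0.77 -0.04  0.01  0.03]
48 48.04 rel 51.5 F [ 0.6  0.7 -0.9] Tz -0.028 [0.513  0.1613 0.0911] 17.65
46.5 46.55 rel 50.0 F [-0.6  0.8 -0.7] Tz -0.02 [0.5129 0.1613 0.0911] 17.9667
45 45.05 rel 48.6 F [-1.6  1.4 -0. ] Tz 0.002 [0.5128 0.1614 0.0911] 18.2833
43.5 43.55 rel 47.1 F [-1.7  3.6 -0.2] Tz 0.022 [0.5128 0.1615 0.0911] 18.6
42 42.06 rel 45.6 F [-2.5  4.8 -0.3] Tz 0.114 [0.5128 0.1616 0.0911] 18.9167
40 40.05 rel 43.6 F [-2.8  4.6 -0.2] Tz 0.09 [0.5128 0.1616 0.0911] 19.2333
35 35.05 rel 38.5 F [-2.6  4.4 -0.6] Tz 0.053 [0.5127 0.1615 0.0911] 19.55
25 25.2 rel 28.7 F [-3.1  4.1  0.2] Tz 0.05 [0.5128 0.1614 0.0911] 19.9083
15 15.2 rel 18.7 F [-2.9  4.4 -0.4] Tz 0.05 [0.5127 0.1615 0.0911] 20.2667
8 8.19 rel 11.7 F [-2.8  4.5  0.1] Tz 0.043 [0.5128 0.1614 0.0911] 20.5833
4 4.2 rel 7.7 F [-2.8  4.7  0. ] Tz 0.063 [0.5127 0.1615 0.0911] 20.9
2 2.2 rel 5.7 F [-2.9  3.9  0. ] Tz 0.098 [0.5127 0.1615 0.0911] 21.2167
0 0.21 rel 3.7 F [-2.8  4.8  0.8] Tz 0.071 [0.5127 0.1615 0.0911] 21.5333
-1.5 -1.3 rel 2.2 F [-2.7  4.6  0.1] Tz 0.106 [0.5127 0.1615 0.0911] 21.85
-3.5 -3.29 rel 0.2 F [-3.2  4.2 -0.2] Tz 0.071 [0.5127 0.1614 0.0911] 22.1667
```

The keys engaged after about 5° of play, so with the blade over the pipe the stem lags by about 5°. I check the blade against the pipe.

Run:
```python
from h import *
c=cams.camera("wrist");cv2.imwrite("pics/f1.png",c["color"]);np.save("f1.npy",c,allow_pickle=True)
c=cams.camera("scene");cv2.imwrite("pics/f1s.png",cv2.resize(c["color"][170:310,280:480],None,fx=4,fy=4,interpolation=2))
```

```text
(no output)
```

View pics/f1.png

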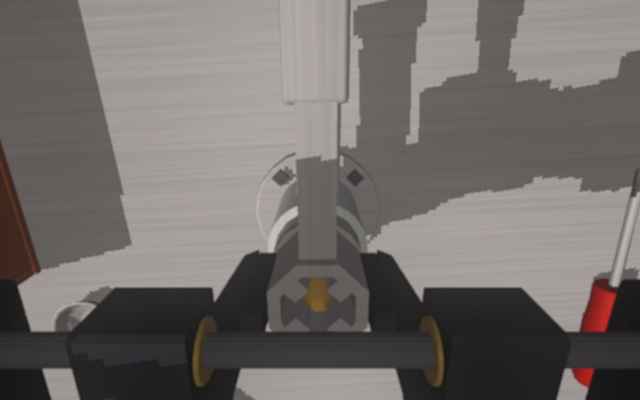

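View pics/f1s.png

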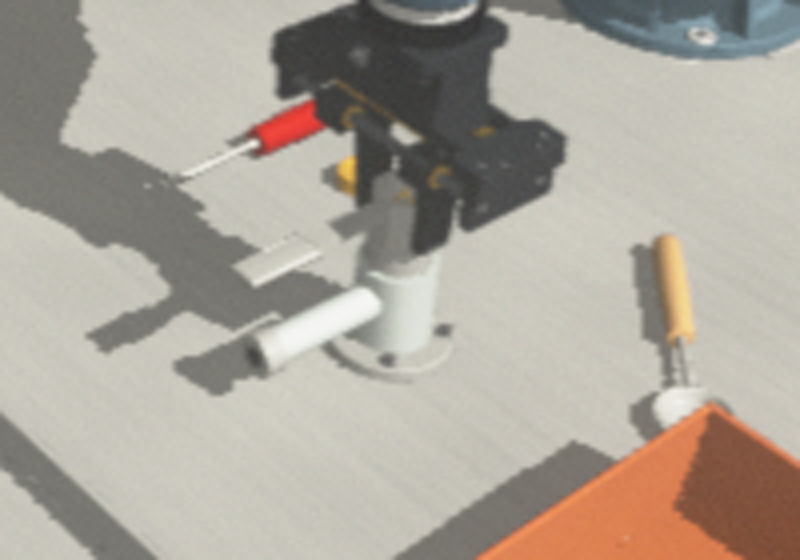

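The blade covers the pipe and the flange holes at (281,177) and (354,177) sit symmetrically about it. Next I gently take up the key play so the stem itself is fully shut, then bring the blade back over the pipe.

Run:
```python
from h import *
P=[.513,.1613,.0912]
t0=np.array([-0.16,-0.18,-0.77,-0.04,0.01,0.03])
def tq():
    s=[]
    for _ in range(5): manip.hold(.02);o=manip.get_obs();s.append(np.r_[o["ft_force"],o["ft_torque"]])
    return np.mean(s,0)
def go(a):
    manip.movep(P,down(np.radians(a)-np.pi/2));t=tq()-t0;o=manip.get_obs();y=o["orientation"][:,1]
    print(round(a,2),(np.degrees(np.arctan2(y[1],y[0]))+90).round(2),"F",t[:3].round(1),"Tz",t[5].round(3),o["time"].round(2) if hasattr(o["time"],"round") else o["time"]);return t
a=-3.5
while a>-9.4:
    a-=.75; t=go(a)
    if t[5]>.22 or np.linalg.norm(t[:3])>12: print("stop felt");break
go(a+2.5);go(-3.6)
```

```text
-4.25 -4.04 F [-3.   4.5  0.2] Tz 0.148 22.6
-5.0 -4.79 F [-3.4  4.6 -0.2] Tz 0.105 22.9333
-5.75 -5.54 F [-3.2  4.5  0.3] Tz 0.126 23.2667
-6.5 -6.29 F [-3.3  4.   0.6] Tz 0.121 23.6
-7.25 -7.04 F [-2.9  4.6 -0.2] Tz 0.091 23.9333
-8.0 -7.79 F [-3.   4.7  0.6] Tz 0.095 24.2667
-8.75 -8.54 F [-2.6  4.8 -0.1] Tz 0.115 24.6
-9.5 -9.29 F [-3.1  4.1  0.4] Tz 0.125 24.9333
-7.0 -6.99 F [-2.2  3.4 -0.7] Tz 0.015 25.2667
-3.6 -3.69 F [-0.3  1.3 -2.2] Tz -0.017 25.6
```

The blade is back over the pipe with no load on the keys. I release and retreat straight up.

Run:
```python
from h import *
manip.grip(.062)
manip.move_linear([.513,.1613,.25],feed=.1)
c=cams.camera("wrist");cv2.imwrite("pics/g1.png",c["color"]);np.save("g1.npy",c,allow_pickle=True)
manip.movep([.445,.156,.22],down(-np.pi/2))
c=cams.camera("wrist");cv2.imwrite("pics/g2.png",c["color"]);np.save("g2.npy",c,allow_pickle=True)
c=cams.camera("scene");cv2.imwrite("pics/g3.png",cv2.resize(c["color"][130:310,220:480],None,fx=3,fy=3,interpolation=2))
print(manip.get_obs()["time"])
```

```text
28.425
```

View pics/g1.png

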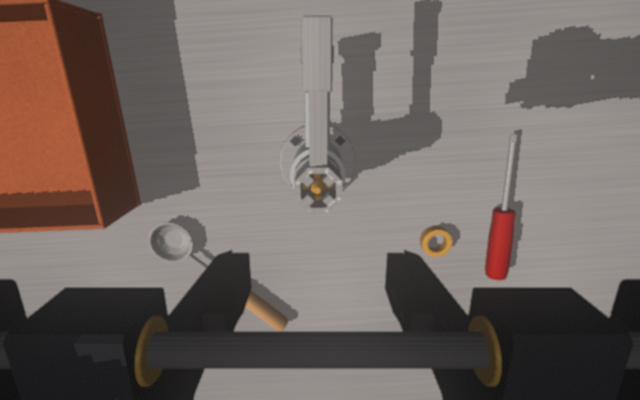

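View pics/g2.png

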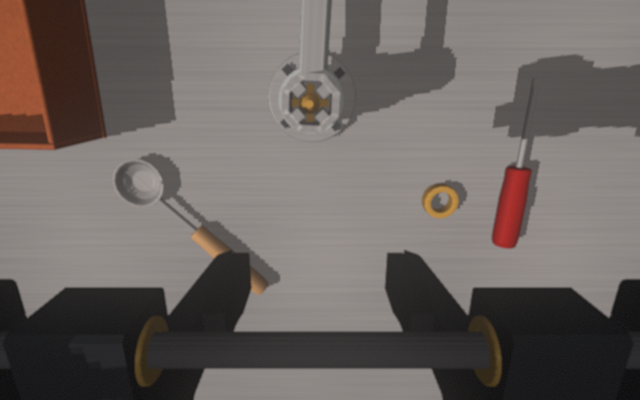

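View pics/g3.png

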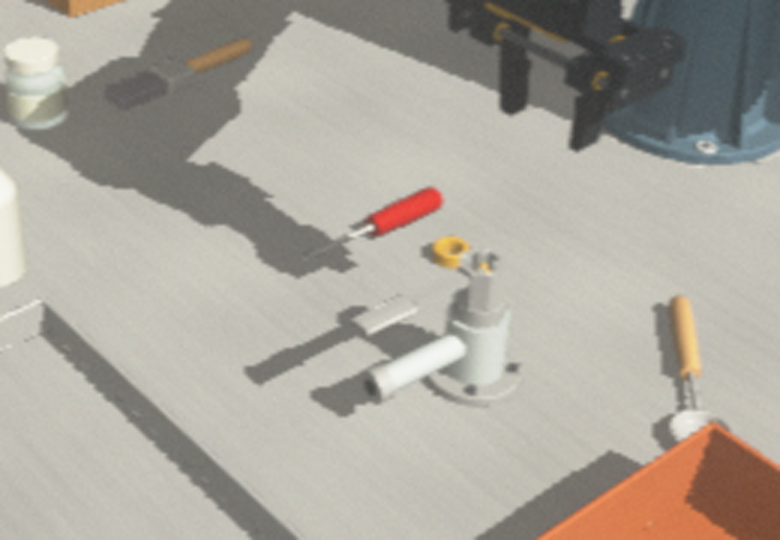

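Run:
```python
from h import *
c=np.load("g1.npy",allow_pickle=True).item()
s=np.array([.513,.1613])
for u in(302.5,317.2,332):
    e=ray(c,u,16,.116);d=e[:2]-s;print(e.round(4),np.hypot(*d).round(4),np.degrees(np.arctan2(d[1],d[0])).round(2))
for v in (95,120): print(ray(c,317,v,.116).round(4))
cv2.imwrite("pics/z7.png",cv2.resize(c["color"][0:220,260:380],None,fx=2.7*1,fy=2.7,interpolation=2))
h=np.load("g2.npy",allow_pickle=True).item()
cv2.imwrite("pics/z8.png",cv2.resize(h["color"][50:145,260:365],None,fx=6,fy=6,interpolation=2))
g=lambda p:((proj(h,p)-[260,50]+.5)*6-.5).round().tolist()
print("hub top centre",g([*s,.121]),"tip",g([*s,.118]),"if 18mm high",g([*s,.139]))
```

```text
[0.6399 0.1636 0.116 ] 0.1269 1.05
[0.6393 0.1533 0.116 ] 0.1265 -3.62
[0.6386 0.1429 0.116 ] 0.1269 -8.32
[0.5862 0.1569 0.116 ]
[0.5679 0.158  0.116 ]
hub top centre [298.0, 327.0] tip [299.0, 326.0] if 18mm high [294.0, 336.0]
```

View pics/z8.png

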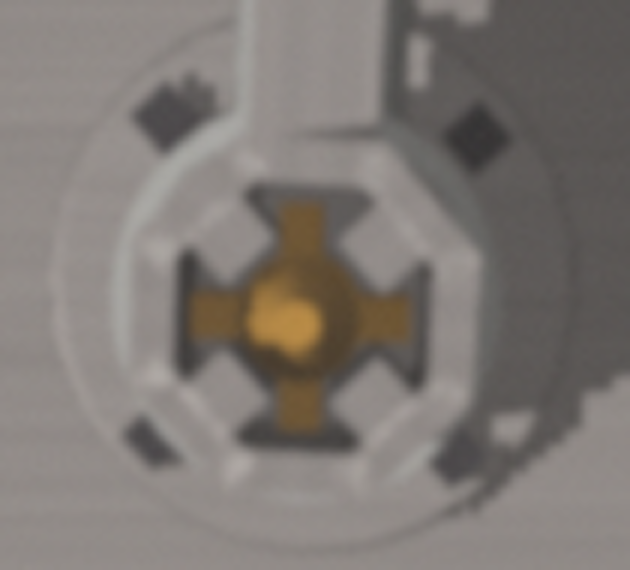

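View pics/z7.png

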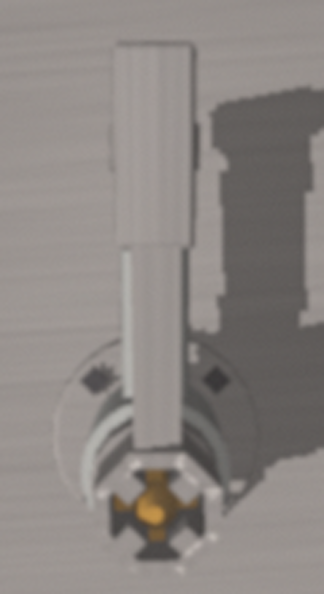

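The keys are centred in the slots. The blade end is at 126.5 mm and -3.6°, against the pipe at -3.5°, and the bystanders are where they were. I hand in.

```bash
python3 -c "
from h import *
ticket.close_job();print(manip.get_obs()['time'])"
```

```text
the job is handed in; nothing more can be done
the job is handed in; nothing more can be done
```

The lever is back on the stem, fully home on the collar, swung shut over the outlet pipe and released. I handed the job in at about 28 s of robot time.

- **Fit:** The camera put the keys at about 53° from shut. I fitted the blade at that angle, and it slid down with under 3 N until it met the collar at about 7 N. The hub underside then sat at about 85 mm, as it should.
- **Swing:** The keys engaged after about 5° of play. I went about 6° past the pipe to shut the stem itself, then brought the blade back, which took the load off the keys. I expected to feel a stop at shut and did not. The stem being shut rests on the play estimate and on the last pictures.
- **Final checks:** The last pictures show the keys centred in the slots. The blade end is 126.5 mm from the axis at -3.6°, against the pipe at -3.5°.
- **Bystanders and limits:** The bystanders in the last pictures looked undisturbed by eye, though I did not measure them. The wash bottle and basin were only partly in view. The largest force I read was about 7 N.
- **Disagreement:** In the first lever view, the hub's outline fitted my model 2–5 pixels off, probably because of chamfered edges. The view in the hand then agreed to within about 1 mm.

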